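# Clamp a stalk in the drilling jig with the square key

## Task

Get the long stalk ready for drilling: lay it gently in the two vee blocks of the jig, centred on them, and let go of it. Then take the square T-key from its stand, push it fully down into the square socket of the clamp and turn it clockwise (seen from above) as far as it goes, so that the clamp arm lies across the stalk. Move the arm only with the key, leave the key standing in the socket, and leave everything else on the table as it is.

Things in the scene. Friction and masses are not known exactly. Their poses are not given: they have to be found in the camera images.
- stalk: Dry brown plant stalk, a tube 180 mm long and 50 mm in diameter, about 0.22 kg, lying level. Origin at its middle, on its axis; x along its length. It starts on a dark wooden rest with two vee blocks (16 mm wide, 62 mm either side of the rest's middle, so about 90 mm between them is free for fingers), its axis 45 mm above the table.
- square_key: Steel T-key, 0.3 kg, 88 mm tall: square shank 16 x 16 mm, 70 mm long (last 3 mm stepped to 13 mm) under a flat T-bar 120 mm long, 16 mm thick, 18 mm high. Origin at the centre of the shank's lower end; z up, x along the bar, shank sides parallel to x and y; the bar is 70 to 88 mm above the origin. Hangs upright in a stand, tip 8 mm above the table. Take it by the middle of the bar, fingers closing along y.
- stand_square: Fixed wooden stand of the square key: base 112 x 50 mm, two uprights (each 16 x 40 mm, 78 mm tall, plus 7 mm high cheeks beside the bar), 68 mm apart inside, under the ends of the T-bar. The key simply lifts out. The two stands may change places. Origin under its centre, x along the bar.
- round_key: A different key that does not fit: round rod 12 mm in diameter with a round T-bar 104 mm long, 80 mm tall, in a like stand. Origin at its lower end, z up, x along the bar. Leave alone.
- cradle (a point): Where the middle of the stalk's axis lies when it rests in the jig's vee blocks, 55 mm above the table. y along the seat (the stalk may lie either way round), z up; the clamp's turning axis is 110 mm away along -x. The vee blocks are 16 mm wide, 62 mm either side of this point along y, their edges about 46 mm above the table; between them it is free.
- jig: The drilling jig: a plywood board 210 (x) x 190 (y) x 15 mm fixed to the table, with two vee blocks for the stalk and the swing clamp beside them. Origin under its centre; the cradle point is at x = +50 mm, the clamp's axis at x = -60 mm.
- socket (a point): Centre of the mouth of the square socket, on the clamp's turning axis: hole 17.8 mm square, 28 mm deep, mouth 102 mm above the table, at the bottom of an open 42 mm square recess 8 mm deep (rim 54 mm square, 110 mm above the table). z up, x along the clamp arm; the hole's sides are parallel to x and y and turn with the arm. The key fits in any of four quarter turns.
- clamp_hub: The swing clamp that the key turns: hub with the socket, and a flat steel arm 22 mm wide reaching 130 mm from the axis along its x, underside 84 mm, top 96 mm above the table, 4 mm over a seated stalk. Origin on the turning axis, 66 mm above the table, z up.
- clamp_tip (a point): Free end of the clamp arm. The arm starts 1.1 to 1.4 rad counterclockwise (from above) of the cradle point's x axis, beside the seat, and turns clockwise to a hard stop at 0, square across the middle of the seat. It stays where it is left; turning takes about 0.12 N m; the key has about 0.1 rad of play in the socket.
- pick_glass: Bystander: glass of toothpicks, 42 mm wide, 80 mm tall, between the two key stands. Origin under its centre.
- offcut_tall: Bystander: stalk offcut standing upright, 52 mm in diameter, 110 mm tall. Origin under its centre.
- offcut_wide: Bystander: stalk offcut standing upright, 68 mm in diameter, 70 mm tall. Origin under its centre.
- mug: Bystander: white mug, 80 mm wide, 90 mm tall. Origin under its centre.
- yarn_column: Bystander: square column wound with striped yarn, 45 x 45 mm, 150 mm tall. Origin under its centre.
- scissors: Bystander: scissors lying flat, about 135 mm long. Origin near the pivot.
- glue: Bystander: white glue bottle, 56 mm wide, 120 mm tall. Origin under its centre.
Things that resemble listed ones, but are neither listed nor needed, are in the scene too. Leave any turquoise look-alike of the stalk alone.

How it is judged (in metres and radians):
On the way, in this order (a step that is already met when the one before it is completed fails the run):
1. the stalk lies in the jig's vee blocks, let go, the clamp still open and the key not yet in the socket (x of stalk in the frame of cradle between -0.008 and 0.008 m and y of stalk in the frame of cradle between -0.03 and 0.03 m and z of stalk in the frame of cradle between -0.006 and 0.006 m and angle between the x axis of stalk and the y axis of cradle, either way round below 0.1 rad and contact force between the fingers and stalk below 0.2 N and angle between the x axis of clamp_hub and the x axis of jig, either way round above 0.9 rad and distance between square_key and socket above 0.06 m), for 0.2 s.
2. the square key stands fully down in the socket, the clamp still open (horizontal distance between square_key and socket below 0.005 m and z of square_key in the frame of socket below -0.023 m and angle between square_key's own z axis and vertical below 0.12 rad and angle between the x axis of clamp_hub and the x axis of jig, either way round above 0.8 rad), for 0.1 s.
3. the clamp has been turned to its stop with the key in the socket (horizontal distance between square_key and socket below 0.005 m and z of square_key in the frame of socket below -0.023 m and angle between square_key's own z axis and vertical below 0.12 rad and angle between the x axis of clamp_hub and the x axis of jig, either way round below 0.1 rad), for 0.2 s.
At the end, for the whole second after the job is handed in: Stalk in the vees (8 mm across, 6 mm in height, 30 mm along, 0.1 rad), clamp arm within 0.1 rad of square across it, square key at least 23 mm deep in the socket (within 5 mm of its centre, tilted under 0.12 rad), everything at rest (all of step 3 and x of stalk in the frame of cradle between -0.008 and 0.008 m and y of stalk in the frame of cradle between -0.03 and 0.03 m and z of stalk in the frame of cradle between -0.006 and 0.006 m and angle between the x axis of stalk and the y axis of cradle, either way round below 0.1 rad and linear speed of each of stalk, square_key below 0.02 m/s); the robot touches nothing.
It fails at once if a bystander (round key, glass, offcuts, mug, column, scissors, glue) is moved by more than 30 mm (distance of any of round_key, pick_glass, offcut_tall, offcut_wide, mug, yarn_column, scissors, glue from where it was at the start of the episode above 0.03 m).
It fails at once if the clamp is pushed by the robot (over 3 N) instead of being turned with the key (contact force between any of the fingers, the arm and clamp_hub above 3 N).
It fails at once if the clamp arm is pushed with the stalk (over 8 N) (contact force between stalk and clamp_hub above 8 N).
It fails at once if the stalk is flung or dropped (faster than 0.5 m/s less than 50 mm from its seat) (distance between stalk and cradle below 0.05 m and linear speed of stalk above 0.5 m/s).
It also fails if it takes over 72 s, if anything falls off the work surface, if the arm or the gripper's body presses on something with over 40 N, if the wrist force passes 120 N, or if a joint passes its speed limit or range.

## Robot

A 6-joint arm with a two-finger parallel gripper is mounted at the origin on the work surface. World frame = base frame: x ahead of the robot, y to its left, z up, the work surface at z = 0. Lengths are in m, angles in degrees, forces in N, time in s.
With the tool pointing down it reaches from about 0.4 to 0.825 m from the base axis. Payload 7 kg.
Tool frame: the origin (TCP) lies midway between the tips of the shut fingers; the grasp point (between the pads) lies 19 mm behind it; z points along the fingers, x is the direction in which the jaws open and shut, and the axes are right-handed (so a half turn about z gives the same grasp; the last joint's range is limited). The gripper opens to 88 mm and grips with 3 to 60 N. Pads are 19 mm wide; open, the fingers measure 130 mm over their backs; the gripper's body (78 mm by 193 mm) begins 47 mm behind the grasp point.
Start: joints at [-55.571, 20.546, 0.682, 0, -70.136, -16.507], TCP at [0.208, -0.642, 0.227] pointing down, gripper open.
Joint ranges: [-176.03, 176.03], [-82.01, 121.73], [-58.28, 71.71], [-173.87, 95.51], [-174.79, -0.11], [-173.66, 173.66]. Speed limits (degrees/s): [136.94, 136.94, 172.46, 180, 180, 180].

## Interface

Orientations are given as [roll, pitch, yaw] about the fixed x, y, z axes, in that order (R = Rz(yaw) Ry(pitch) Rx(roll)).
In Python, from plant import * gives the robot as it stands. The module is installed in compiled form; this text tells all that it offers.
- The arm moves only by the shell command python3 -m pendant 'ROWS' [OPENING]. ROWS is JSON, a list that holds one entry, the list of rows, each a list of 6 numbers: the shift along the world's x, y, z in mm, then the turn, a rotation vector about the world's x, y, z in degrees. A call has 1 to 10 rows; each row is the pose to reach, as a shift and turn from the pose commanded when the call began; what a row does not reach only later rows make up. A row lasts 1/8 s, in which the tool goes at most 62.5 mm and 10.7 degrees, less where a joint would pass 70% of its speed; a pose out of reach is approached as far as the arm can. A call with a gripper value outside its range is refused whole. OPENING is the closure, from -1 (fully open) to 1 (shut), set as the call begins (- or left out, the last holds). The fingers move at their own pace and stop on an object; the grip force is fixed at half the most. Time passes only in rows, so rows that repeat a pose let the fingers close. It gives the time, the measured TCP pose, the force and the opening at its end, in the units of the state.
- get_obs(): the state, without advancing time (a new reading comes with each control period).
- snapshot(name): name is "scene" or "top" or "wrist"; returns a dict with "pixels" (480x640x3 uint8, red, green, blue), "depth" (480x640 float32, m along the optical axis (not along the pixel's ray), 0 where there is no reading), "fx", "fy", "cx", "cy" (pixels), "pose" (4x4, takes a point from camera to world coordinates); the wrist camera has in their place "tool_from_camera" (4x4, takes a point from camera to tool coordinates, whose origin is the TCP and whose axes are the tool frame's). Camera axes: x right, y down, z forward; pixel columns grow to the right and rows downward; lengths in m; the calibration is good to about 2 mm. A picture is of the moment at which its call begins: read the wrist's pose just before it.
- close_job(): hands the job in, once; it reports no verdict.
The state is a dict: "clock": time; "joint_pos": joint angles; "qvel": joint speeds; "tau": joint torques, N m; "tool_pos": TCP position; "orientation": TCP orientation; "force": force on the tool from outside, world axes, zero at the start; "moment": the same for the moment, N m; "opening": finger opening in m.
Only numpy, scipy, OpenCV 4.12 (cv2) and the standard library are available. Lean on these libraries where they do the work, as an engineer would, in place of code of your own. Each camera call takes 0.05 s, during which the arm holds its last target. There are 200 camera calls.

## Working session

There is one attempt and no reset: what is moved stays moved. The work goes in short steps, Python scripts to look and compute and a shell command to move; the robot and the scene stay as the last step left them, time stands still between calls to the robot, and variables do not carry over. Pictures are saved under pics/ and viewed, about 8 in all and at most 12, crops included, and the job is handed in when it is done.

```bash
mkdir -p pics; cat > h.py <<'E'
from plant import *
import numpy as np, cv2
def snap(n,save=None):
    o=get_obs(); s=snapshot(n)
    if n=="wrist":
        from scipy.spatial.transform import Rotation as R
        T=np.eye(4);T[:3,:3]=R.from_euler('xyz',o['orientation'],degrees=True).as_matrix();T[:3,3]=o['tool_pos']
        s['pose']=T@s['tool_from_camera']
    if save: cv2.imwrite('pics/'+save+'.png',s['pixels'][:,:,::-1]); np.savez('pics/'+save+'.npz',**s)
    return s
def cloud(s):
    d=s['depth']; v,u=np.mgrid[:480,:640]
    P=np.stack([(u-s['cx'])/s['fx']*d,(v-s['cy'])/s['fy']*d,d,np.ones_like(d)],-1)@np.array(s['pose']).T
    P=P[...,:3]; P[d==0]=np.nan; return P
def proj(s,p):
    q=np.linalg.inv(s['pose'])@np.append(p,1); return s['fx']*q[0]/q[2]+s['cx'],s['fy']*q[1]/q[2]+s['cy']
E
python3 - <<'E'
from h import *
o=get_obs();print(o)
for n in("scene","top"):
    s=snap(n,n);print(n,s['pose'],s['fx'])
E
```

```text
{'clock': 0.0, 'joint_pos': array([-5.55728003e+01,  2.05909298e+01,  6.34667633e-01, -1.98125461e-02,
       -7.01340274e+01, -1.65067872e+01]), 'qvel': array([ 0.00895158,  0.06006336, -0.0303642 ,  0.04204774,  0.02502858,
        0.00796863]), 'tau': array([-1.29392192e-03, -5.82725573e+01,  2.93055707e+01,  6.99680507e+00,
        7.12796827e-03, -9.40807922e-05]), 'tool_pos': array([ 0.20752645, -0.6418125 ,  0.22563613]), 'orientation': array([-1.79992201e+02, -9.18607042e-02,  1.07913659e+02]), 'force': array([-0.90184   ,  0.01243617, -0.17638429]), 'moment': array([-0.01181328, -0.0165183 , -0.05607699]), 'opening': 0.08774696224839335}
scene [[ 0.76039035  0.37278015 -0.53182843  1.10394637]
 [ 0.64939838 -0.42455703  0.63089862 -0.6896083 ]
 [ 0.00939498 -0.82509774 -0.56491189  0.7922851 ]
 [ 0.          0.          0.          1.        ]] 500.2744225786787
top [[ 0.02394737 -0.9923869   0.12080875  0.31216907]
 [-0.99949289 -0.0263036  -0.01794666  0.08233724]
 [ 0.02098773 -0.12031772 -0.99251356  1.53182714]
 [ 0.          0.          0.          1.        ]] 598.5963247308514
```

View pics/top.png

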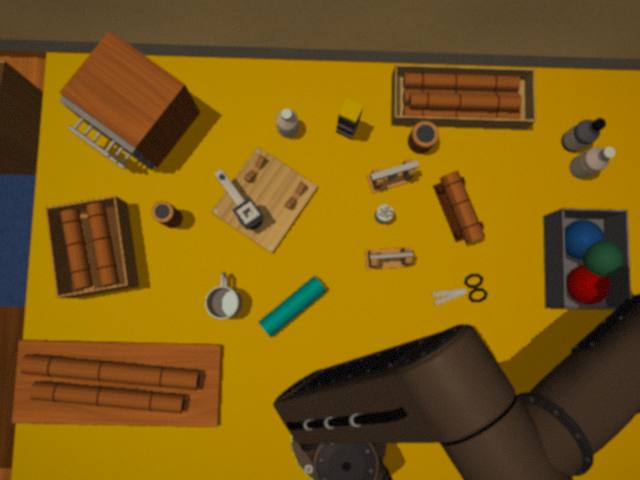

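View pics/scene.png

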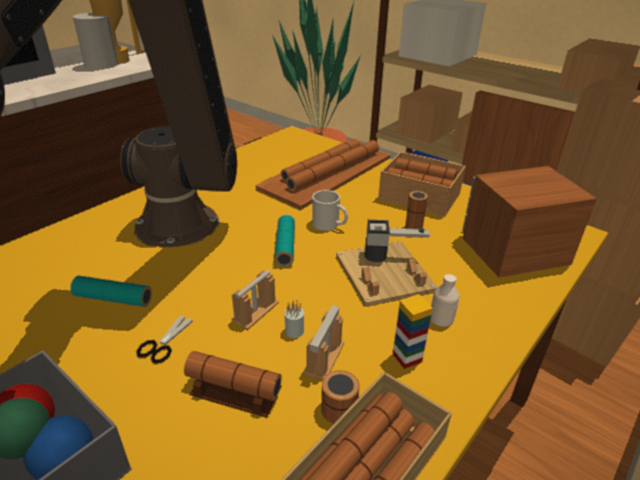

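The top view shows the jig at (265,198), clamp hub (248,212) with its arm up-left to (220,173), stalk at (460,207), and stands at (394,175) and (391,258) with the glass between them at (385,214). In the scene view the stands are at (325,345) and (255,300). Next I measure with both depth maps.

```bash
cat > m.py <<'E'
from h import *
L=lambda n:dict(np.load(f'pics/{n}.npz'))
def rect(P,ctr,rad,z0,z1):
    p=P.reshape(-1,3); m=(np.hypot(*(p[:,:2]-ctr).T)<rad)&(p[:,2]>z0)&(p[:,2]<z1); q=p[m]
    if len(q)<5: return len(q)
    (c,w,a)=cv2.minAreaRect(q[:,:2].astype(np.float32)); pc=np.linalg.svd(q[:,:2]-q[:,:2].mean(0),full_matrices=False)[2][0]
    return len(q),'rect',np.round(c,4),np.round(w,4),round(a,1),'mean',q.mean(0).round(4),'pca',round(np.degrees(np.arctan2(pc[1],pc[0]))%180,1),'z95',np.percentile(q[:,2],95).round(4)
E
python3 - <<'E'
from m import *
s=L('top');P=cloud(s);S=cloud(L('scene'))
for n,(u,v) in dict(stalk=(460,207),stA=(394,175),stB=(391,258),hub=(248,212),board=(285,205),tip=(222,175),table=(330,220)).items():
    print(n,P[v,u].round(3))
for n,(u,v) in dict(stalk=(460,207),stA=(394,173),stB=(391,255)).items():
    c=P[v,u,:2]
    for nm,X in(('top',P),('scene',S)):
        print(n,nm,rect(X,c,.115 if n=='stalk' else .085,.035 if n=='stalk' else .086,.2))
c=P[205,270,:2]
for nm,X in(('top',P),('scene',S)):
    print('board',nm,rect(X,c,.16,.010,.019)); print('arm',nm,rect(X,c,.2,.088,.099)); print('hub',nm,rect(X,P[212,248,:2],.06,.104,.13)); print('vee',nm,rect(X,P[205,285,:2],.1,.03,.055))
i=cv2.imread('pics/top.png')[140:300,200:500]; cv2.imwrite('pics/c.png',cv2.resize(i,None,fx=2.6,fy=2.6,interpolation=cv2.INTER_CUBIC))
E
```

```text
stalk [ 0.575 -0.289  0.068]
stA [ 0.649 -0.122  0.078]
stB [ 0.441 -0.115  0.086]
hub [0.547 0.237 0.07 ]
board [0.572 0.148 0.045]
tip [0.633 0.301 0.094]
table [0.543 0.032 0.004]
stalk top (1528, 'rect', array([ 0.5771, -0.2969]), array([0.1812, 0.0709]), 21.9, 'mean', array([ 0.575 , -0.2934,  0.0629]), 'pca', np.float64(22.2), 'z95', np.float64(0.0732))
stalk scene (2651, 'rect', array([ 0.5805, -0.3055]), array([0.1823, 0.0593]), 22.8, 'mean', array([ 0.5873, -0.3063,  0.0601]), 'pca', np.float64(22.9), 'z95', np.float64(0.0709))
stA top (368, 'rect', array([ 0.6567, -0.1196]), array([0.0322, 0.1198]), 16.4, 'mean', array([ 0.6562, -0.1198,  0.0948]), 'pca', np.float64(107.9), 'z95', np.float64(0.1006))
stA scene (453, 'rect', array([ 0.6575, -0.12  ]), array([0.032, 0.122]), 18.7, 'mean', array([ 0.6597, -0.1253,  0.0948]), 'pca', np.float64(108.2), 'z95', np.float64(0.098))
stB top (174, 'rect', array([ 0.4474, -0.1146]), array([0.0301, 0.103 ]), 6.0, 'mean', array([ 0.4467, -0.1145,  0.0898]), 'pca', np.float64(95.4), 'z95', np.float64(0.0939))
stB scene (177, 'rect', array
[... 835 characters left out ...]
))
board scene (3039, 'rect', array([0.5893, 0.2036]), array([0.1926, 0.2155]), 57.3, 'mean', array([0.599 , 0.1901, 0.0152]), 'pca', np.float64(156.1), 'z95', np.float64(0.0179))
arm scene (382, 'rect', array([0.6421, 0.186 ]), array([0.1564, 0.2331]), 37.6, 'mean', array([0.5934, 0.2592, 0.0942]), 'pca', np.float64(25.0), 'z95', np.float64(0.0981))
hub scene (194, 'rect', array([0.5389, 0.2359]), array([0.0541, 0.0612]), 37.2, 'mean', array([0.5414, 0.2346, 0.1084]), 'pca', np.float64(127.1), 'z95', np.float64(0.1117))
vee scene (335, 'rect', array([0.5767, 0.1609]), array([0.0593, 0.159 ]), 26.6, 'mean', array([0.5742, 0.1713, 0.0411]), 'pca', np.float64(120.7), 'z95', np.float64(0.0526))
```

View pics/c.png

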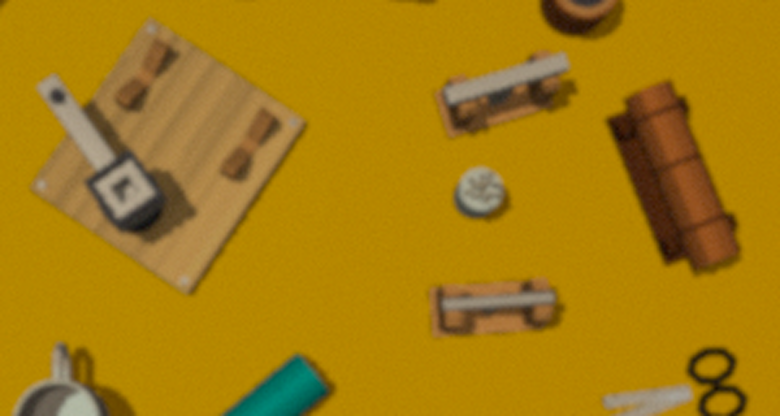

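The square key is in the far stand: its bar is 120 mm long at (0.657,-0.120), 107.9°, top 0.096. The hub is at (0.540,0.236) with its rim at 0.110, jig x is about -33°, and the arm is at about 35° (1.2 rad open, as it should be). The stalk is near (0.578,-0.298) at 22.5°. I move above the stalk and look from there.

```bash
python3 -m pendant '[[[46,43,1,0,0,1],[92,86,2,0,0,1],[139,129,3,0,0,2],[185,172,4,0,0,2],[231,215,4,0,0,3],[278,258,4,0,0,3],[324,301,4,0,0,4],[370,344,4,0,0,4.5],[370,344,4,0,0,4.5],[370,344,4,0,0,4.5]]]' -1
python3 - <<'E'
from m import *
s=snap('wrist','w1');W=cloud(s);T=cloud(dict(snap('top','t1')))
for X in(W,T): print(rect(X,(.578,-.298),.115,.045,.2))
p=W.reshape(-1,3);d=np.radians(22.5)
for k in (0,1):
  q=p[(np.hypot(*(p[:,:2]-[.578,-.298]).T)<.115)&(p[:,2]>.05)&(p[:,2]<.1)]
  a=(q[:,0]-.578)*np.cos(d)+(q[:,1]+.298)*np.sin(d); n=-(q[:,0]-.578)*np.sin(d)+(q[:,1]+.298)*np.cos(d)
# circle fit per slice
from scipy.optimize import least_squares
f=lambda x:np.hypot(n-x[0]-x[1]*a,q[:,2]-x[2])-.025
r=least_squares(f,[0,0,.045],loss='soft_l1',f_scale=.002).x;print('axis off',r,'a-range',np.percentile(a,[0.5,99.5]),len(a)); print(get_obs()['tool_pos'],get_obs()['joint_pos'])
E
```

```text
clock: 1.35
tool_pos: [0.5776, -0.2977, 0.2299]
orientation: [-179.9, -0.0, 112.5]
force: [-1.1, 0.7, 0.1]
opening: 0.0874
(11710, 'rect', array([ 0.5771, -0.2967]), array([0.1764, 0.0502]), 22.3, 'mean', array([ 0.5692, -0.2998,  0.065 ]), 'pca', np.float64(22.2), 'z95', np.float64(0.0702))
(458, 'rect', array([ 0.5749, -0.3127]), array([0.1748, 0.0513]), 10.0, 'mean', array([ 0.5213, -0.3183,  0.0652]), 'pca', np.float64(10.3), 'z95', np.float64(0.073))
axis off [ 0.00172568 -0.00538551  0.04480321] a-range [-0.08763146  0.08146955] 11611
[ 0.57683323 -0.2989149   0.23040764] [-1.02210706e+01  1.80758594e+01 -2.41245019e+00  2.28218757e-03
 -6.95447962e+01 -5.74067163e+01]
```

View pics/w1.png

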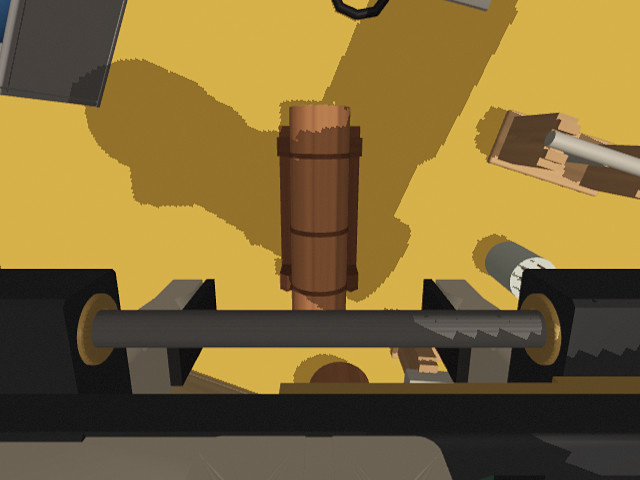

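The wrist view shows the stalk upright in the image from (320,105) to (320,310), with both fingers either side of it and the round key at right (600,150). Its measured axis height is 0.0448 (expected 0.045) and its centre (0.577,-0.2965). I go down and grip high on the stalk, so that the gripper body clears the hub when placing.

```bash
python3 -m pendant '[[[-0.7,1.5,-50,0,0,0],[-0.7,1.5,-100,0,0,0],[-0.7,1.5,-140,0,0,0],[-0.7,1.5,-165,0,0,0],[-0.7,1.5,-182,0,0,0],[-0.7,1.5,-191,0,0,0],[-0.7,1.5,-191,0,0,0]]]' -1
python3 -m pendant '[[[0,0,0,0,0,0],[0,0,0,0,0,0],[0,0,0,0,0,0],[0,0,0,0,0,0],[0,0,0,0,0,0],[0,0,0,0,0,0]]]' 1
python3 -m pendant '[[[0,0,6,0,0,0],[0,0,20,0,0,0],[0,0,50,0,0,0],[0,0,100,0,0,0],[0,0,140,0,0,0],[0,0,180,0,0,0],[0,0,180,0,0,0]]]'
```

```text
clock: 2.33
tool_pos: [0.5768, -0.2971, 0.0397]
orientation: [-180.0, 0.0, 112.4]
force: [-0.7, -1.0, 0.3]
opening: 0.0876
clock: 3.08
tool_pos: [0.5776, -0.2972, 0.04]
orientation: [180.0, 0.1, 112.4]
force: [-0.4, -4.0, 1.1]
opening: 0.0493
clock: 3.95
tool_pos: [0.5785, -0.2971, 0.2245]
orientation: [179.7, 0.3, 112.5]
force: [0.3, -0.3, -2.3]
opening: 0.0493
```

```bash
python3 -m pendant '[[[5,40,30,0,0,2],[13,90,60,0,0,6],[22,145,80,0,0,10],[31,200,80,0,0,14],[40,255,80,0,0,18],[48,310,80,0,0,22],[57,365,80,0,0,26],[66,420,80,0,0,30],[73,470,80,0,0,33],[78,502,80,0,0,34]]]'
python3 -m pendant '[[[0,0,0,0,0,0],[0,0,0,0,0,0],[0,0,0,0,0,0]]]'
python3 - <<'E'
from m import *
s=snap('wrist','w2');W=cloud(s)
print('hub',rect(W,(.54,.236),.06,.104,.125));print('board',rect(W,(.59,.205),.17,.008,.02));
p=W[(W[...,2]>.088)&(W[...,2]<.1)&(np.hypot(W[...,0]-.54,W[...,1]-.236)>.045)&(np.hypot(W[...,0]-.54,W[...,1]-.236)<.14)]
print(len(p)); print('arm dir',np.degrees(np.median(np.arctan2(p[:,1]-.236,p[:,0]-.54))))
E
```

```text
clock: 5.2
tool_pos: [0.6542, 0.2076, 0.2983]
orientation: [-179.9, -0.1, 146.6]
force: [0.7, 0.0, -1.7]
opening: 0.0491
clock: 5.58
tool_pos: [0.6549, 0.2041, 0.2997]
orientation: [-180.0, -0.0, 146.3]
force: [0.2, -0.0, -2.6]
opening: 0.0495
hub (1828, 'rect', array([0.5414, 0.2392]), array([0.0541, 0.055 ]), 37.3, 'mean', array([0.541 , 0.2384, 0.1092]), 'pca', np.float64(124.4), 'z95', np.float64(0.1108))
board (8359, 'rect', array([0.5402, 0.24  ]), array([0.19  , 0.0871]), 57.5, 'mean', array([0.5327, 0.2213, 0.0147]), 'pca', np.float64(54.2), 'z95', np.float64(0.0161))
1694
arm dir 37.17869175445453
```

View pics/w2.png

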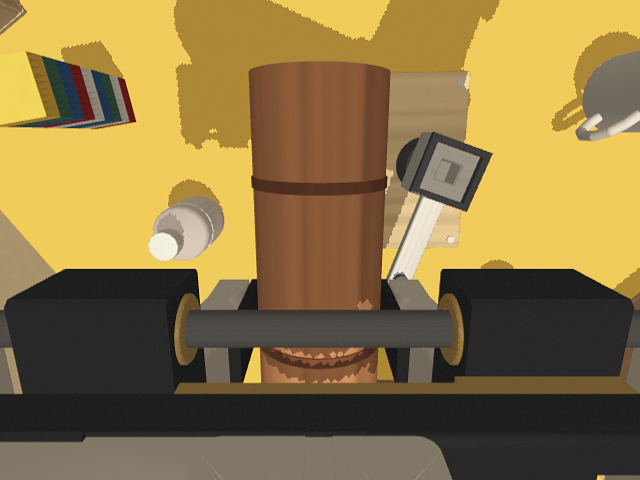

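The wrist view shows the held stalk in the middle, the hub with its square socket at (452,172), the arm to (400,275) and a slice of the board behind. I cross-check the cradle against the vee blocks in the first top image.

```bash
python3 - <<'E'
from m import *
s=L('top');P=cloud(s);S=cloud(L('scene'))
c=np.array([.5407,.2375]);a=np.radians(-32.6);R=np.array([[np.cos(a),np.sin(a)],[-np.sin(a),np.cos(a)]])
for n,X in(('top',P),('scene',S)):
  p=X.reshape(-1,3);l=(p[:,:2]-c)@R.T-[.11,0]
  for sg in(1,-1):
    m=(abs(l[:,0])<.04)&(abs(l[:,1]-sg*.062)<.03)&(p[:,2]>.024)&(p[:,2]<.06)
    q=l[m];print(n,sg,len(q),q.mean(0).round(4),np.percentile(q,[2,98],axis=0).round(4).tolist(),p[m,2].max().round(3))
  m=(abs(l[:,0]+.05)<.13)&(abs(l[:,1])<.12)&(abs(p[:,2]-.015)<.003)
  print('board',cv2.minAreaRect(p[m,:2].astype(np.float32)))
E
```

```text
top 1 180 [-0.0001  0.0598] [[-0.0369, 0.0522], [0.0349, 0.0688]] 0.054
top -1 172 [-0.0002 -0.0639] [[-0.0365, -0.0715], [0.0356, -0.0554]] 0.052
board ((0.5916376709938049, 0.20259356498718262), (0.1902359575033188, 0.21336506307125092), 57.48344421386719)
scene 1 206 [0.0027 0.0579] [[-0.0348, 0.0503], [0.0373, 0.069]] 0.05
scene -1 204 [ 0.0023 -0.0657] [[-0.0351, -0.0727], [0.0373, -0.0555]] 0.052
board ((0.5898135900497437, 0.20334237813949585), (0.19216924905776978, 0.2140643447637558), 57.93885040283203)
```

The cradle comes to about (0.633,0.176) with its y at 57.5°, and the two views agree to about 2 mm. I lower the stalk with a 6° tilt away from the hub.

```bash
python3 -m pendant '[[[-10,-13,-20,1.5,2.5,0.6],[-20,-26,-60,3.2,5.1,1.2],[-22.7,-29.2,-100,3.2,5.1,1.2],[-22.7,-29.2,-140,3.2,5.1,1.2],[-22.7,-29.2,-170,3.2,5.1,1.2],[-22.7,-29.2,-190,3.2,5.1,1.2],[-22.7,-29.2,-205,3.2,5.1,1.2],[-22.7,-29.2,-220,3.2,5.1,1.2],[-22.7,-29.2,-230,3.2,5.1,1.2],[-22.7,-29.2,-230,3.2,5.1,1.2]]]'
python3 -m pendant '[[[0,0,-5,0,0,0],[0,0,-9,0,0,0],[0,0,-13,0,0,0],[0,0,-13,0,0,0],[0,0,-13,0,0,0]]]'
```

```text
clock: 6.88
tool_pos: [0.6319, 0.1759, 0.0689]
orientation: [-179.9, -6.1, 147.6]
force: [0.0, 0.1, -1.8]
opening: 0.0491
clock: 7.5
tool_pos: [0.6324, 0.1761, 0.0566]
orientation: [-179.9, -6.0, 147.6]
force: [0.5, 0.1, -3.5]
opening: 0.0493
```

```bash
python3 -m pendant '[[[0,0,-2,0,0,0],[0,0,-4,0,0,0],[0,0,-4,0,0,0]]]'
python3 -m pendant '[[[0,0,-1,0,0,0],[0,0,-2,0,0,0],[0,0,-2,0,0,0]]]'
```

```text
clock: 7.88
tool_pos: [0.6321, 0.176, 0.0523]
orientation: [-179.9, -6.0, 147.6]
force: [0.0, -1.0, -2.7]
opening: 0.0499
clock: 8.25
tool_pos: [0.6324, 0.1761, 0.051]
orientation: [-179.9, -6.0, 147.6]
force: [-2.2, -0.7, 3.2]
opening: 0.0492
```

It touches down at z 0.051, where expected. I let go and back out along the tool axis.

```bash
python3 -m pendant '[[[0,0,0,0,0,0],[0,0,0,0,0,0],[0,0,0,0,0,0],[0,0,0,0,0,0]]]' -0.4
python3 -m pendant '[[[0.9,-0.6,10,0,0,0],[2.6,-1.7,30,0,0,0],[5,-3.5,60,0,0,0],[8,-5,100,0,0,0],[10,-6,140,-3.2,-5.1,0],[-45,-60,170,-3.2,-5.1,0],[-70,-100,200,-3.2,-5.1,0],[-70,-100,200,-3.2,-5.1,0]]]'
python3 - <<'E'
from m import *
T=cloud(snap('top','t3'));S=cloud(snap('scene','s3'));W=cloud(snap('wrist','w3'));
from scipy.optimize import least_squares
c=np.array([.633,.176]);a=np.radians(-32.5);R=np.array([[np.cos(a),np.sin(a)],[-np.sin(a),np.cos(a)]])
for n,X in zip(('top','scene','wrist'),(T,S,W)):
  p=X.reshape(-1,3);l=(p[:,:2]-c)@R.T
  m=(abs(l[:,0])<.04)&(abs(l[:,1])<.12)&(p[:,2]>.055)&(p[:,2]<.09); 
  if m.sum()<50: print(n,m.sum());continue
  l=l[m];z=p[m,2]
  r=least_squares(lambda x:np.hypot(l[:,0]-x[0]-x[1]*l[:,1],z-x[2])-.025,[0,0,.055],loss='soft_l1',f_scale=.002).x
  print(n,m.sum(),r.round(4),np.percentile(l[:,1],[.5,99.5]).round(4))
print('hub',rect(T,(.5405,.237),.06,.104,.125),rect(W,(.5405,.237),.06,.104,.125))
for n,X in(('T',T),('S',S)):print('key',n,rect(X,(.657,-.12),.085,.086,.2))
E
```

```text
clock: 8.75
tool_pos: [0.6324, 0.1761, 0.0505]
orientation: [-179.9, -6.0, 147.6]
force: [-0.2, 0.0, 0.5]
opening: 0.0613
clock: 9.75
tool_pos: [0.5616, 0.0744, 0.2546]
orientation: [179.8, 0.2, 147.6]
force: [0.5, 0.8, -0.3]
opening: 0.0614
top 20
scene 1270 [-0.0021  0.0003  0.0551] [-0.0928  0.0881]
wrist 5079 [-0.0011  0.      0.0547] [-0.0886  0.0459]
hub (58, 'rect', array([0.5298, 0.217 ]), array([0.0174, 0.0355]), 41.9, 'mean', array([0.53  , 0.2131, 0.1089]), 'pca', np.float64(138.4), 'z95', np.float64(0.1156)) (110, 'rect', array([0.5721, 0.2297]), array([0.013 , 0.0099]), 67.3, 'mean', array([0.5722, 0.2308, 0.1085]), 'pca', np.float64(46.1), 'z95', np.float64(0.1104))
key T (366, 'rect', array([ 0.6542, -0.121 ]), array([0.0347, 0.1223]), 15.4, 'mean', array([ 0.656 , -0.1179,  0.0948]), 'pca', np.float64(108.2), 'z95', np.float64(0.101))
key S (462, 'rect', array([ 0.6568, -0.1199]), array([0.0326, 0.1209]), 18.3, 'mean', array([ 0.6595, -0.1243,  0.0946]), 'pca', np.float64(108.2), 'z95', np.float64(0.0982))
```

View pics/s3.png

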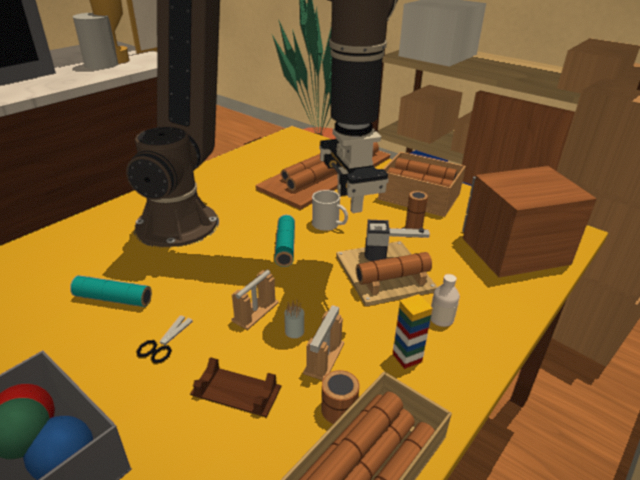

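The scene view shows the stalk seated in the jig at (395,267), the arm still open, and the square key in its stand at (325,345). The fits give the stalk within 2 mm across and z 0.055. Now to the key.

```bash
python3 -m pendant '[[[10,-20,0,0,0,10],[30,-50,0,0,0,20],[45,-80,0,0,0,30],[60,-110,0,0,0,40],[72,-129,0,0,0,50.6],[72,-129,0,0,0,50.6],[72,-129,0,0,0,50.6],[72,-129,0,0,0,50.6]]]' -0.1
python3 - <<'E'
from m import *
s=snap('wrist','w4');W=cloud(s)
print(rect(W,(.657,-.12),.085,.088,.11)); print(rect(W,(.657,-.12),.085,.0925,.11))
p=W.reshape(-1,3);m=(np.hypot(p[:,0]-.657,p[:,1]+.12)<.03)&(p[:,2]>.088)&(p[:,2]<.11);print(m.sum(),np.median(p[m],axis=0))
print(get_obs()['opening'],get_obs()['joint_pos'].round(1))
E
```

```text
clock: 10.9
tool_pos: [0.6342, -0.052, 0.2502]
orientation: [-179.9, -0.0, -161.8]
force: [-0.4, 0.1, 0.5]
opening: 0.0484
(3512, 'rect', array([ 0.6584, -0.1169]), array([0.0159, 0.1198]), 18.4, 'mean', array([ 0.659 , -0.1192,  0.0958]), 'pca', np.float64(108.3), 'z95', np.float64(0.097))
(3512, 'rect', array([ 0.6584, -0.1169]), array([0.0159, 0.1198]), 18.4, 'mean', array([ 0.659 , -0.1192,  0.0958]), 'pca', np.float64(108.3), 'z95', np.float64(0.097))
1744 [ 0.65933066 -0.12072973  0.09579234]
0.04815656550733492 [ 12.9  16.2  -2.5   0.1 -71.3   5.3]
```

View pics/w4.png

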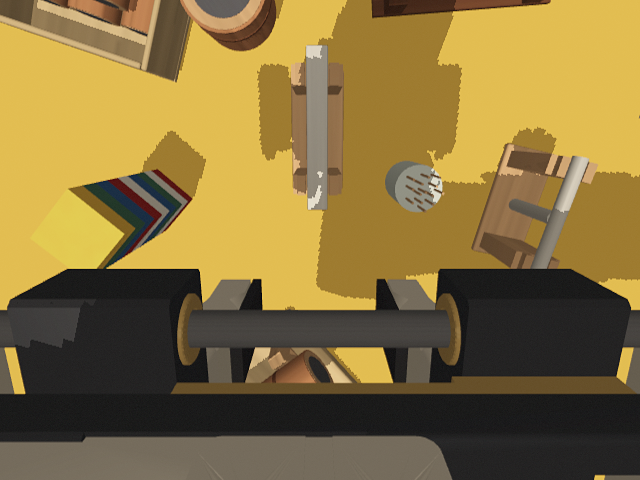

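The wrist view shows the square bar at (317,127) in its stand, the glass at (413,187), the round key at (560,210) and the striped column at (110,230). The bar measures 16 x 120 mm with its top at 0.0958, as listed. I check the column's clearance before going down.

```bash
python3 - <<'E'
from m import *
for n in('w4','top'):
  X=cloud(L(n)).reshape(-1,3);l=X[:,:2]-[.6584,-.1169];a=np.radians(18.4);u=l@[np.cos(a),np.sin(a)];v=l@[-np.sin(a),np.cos(a)]
  m=(abs(u)<.2)&(abs(v)<.16)&(X[:,2]>.105)&(X[:,2]<.2)
  print(n,m.sum(),np.percentile(u[m],[1,99]),np.percentile(v[m],[1,99]),np.percentile(X[m],[1,50,99],axis=0).round(3).tolist())
E
```

```text
w4 6782 [0.12926328 0.18661924] [0.03640137 0.09280558] [[0.76, -0.032, 0.106], [0.785, -0.01, 0.149], [0.814, 0.02, 0.151]]
top 471 [0.12791378 0.18462359] [0.03596929 0.09500637] [[0.759, -0.033, 0.107], [0.782, -0.005, 0.148], [0.813, 0.023, 0.157]]
```

```bash
python3 -m pendant '[[[12,-32,0,0,0,0],[23.8,-64.2,-10,0,0,0.2],[23.8,-64.2,-60,0,0,0.2],[23.8,-64.2,-110,0,0,0.2],[23.8,-64.2,-150,0,0,0.2],[23.8,-64.2,-172,0,0,0.2],[23.8,-64.2,-183,0,0,0.2],[23.8,-64.2,-183,0,0,0.2]]]'
python3 -m pendant '[[[0,0,0,0,0,0],[0,0,0,0,0,0],[0,0,0,0,0,0],[0,0,0,0,0,0],[0,0,0,0,0,0]]]' 1
python3 -m pendant '[[[0,0,5,0,0,0],[0,0,20,0,0,0],[0,0,60,0,0,0],[0,0,110,0,0,0],[0,0,160,0,0,0],[0,0,170,0,0,0],[0,0,170,0,0,0]]]'
```

```text
clock: 11.95
tool_pos: [0.658, -0.1168, 0.0675]
orientation: [-179.9, -0.0, -161.6]
force: [-0.1, 0.8, 0.8]
opening: 0.048
clock: 12.58
tool_pos: [0.658, -0.1173, 0.068]
orientation: [-179.9, 0.0, -161.6]
force: [-1.5, 0.3, 5.6]
opening: 0.0158
clock: 13.45
tool_pos: [0.6581, -0.117, 0.2384]
orientation: [-179.9, 0.1, -161.6]
force: [0.1, -0.4, -3.4]
opening: 0.016
```

The key is held (3.4 N, 16 mm). I go to a viewing point beside the hub, turning the key to the arm's direction.

```bash
python3 -m pendant '[[[-10,25,2,0,0,2],[-30,75,2,0,0,5],[-52,128,2,0,0,8],[-74,181,2,0,0,11],[-96,234,2,0,0,14],[-118,287,2,0,0,17],[-140,340,2,0,0,18.8],[-160,390,2,0,0,18.8],[-173,422,2,0,0,18.8],[-178,434,2,0,0,18.8]]]'
python3 -m pendant '[[[0,0,0,0,0,0],[0,0,0,0,0,0],[0,0,0,0,0,0]]]'
python3 - <<'E'
from m import *
s=snap('wrist','w5');W=cloud(s)
print('hub',rect(W,(.5405,.2375),.055,.106,.125)); print('recess',rect(W,(.5405,.2375),.019,.09,.1055)); print('hole',rect(W,(.5405,.2375),.02,.06,.09))
p=W.reshape(-1,3);d=np.hypot(p[:,0]-.5405,p[:,1]-.2375);m=(p[:,2]>.088)&(p[:,2]<.1)&(d>.045)&(d<.13);q=p[m,:2]
print('arm',m.sum(),cv2.minAreaRect(q.astype(np.float32)) if m.sum()>9 else 0)
E
```

```text
clock: 14.7
tool_pos: [0.4785, 0.3179, 0.2375]
orientation: [-179.9, -0.2, -142.7]
force: [0.3, -0.5, -2.6]
opening: 0.0161
clock: 15.08
tool_pos: [0.4804, 0.3159, 0.2394]
orientation: [-179.9, -0.0, -142.9]
force: [-0.6, 1.1, -2.7]
opening: 0.0159
hub (2795, 'rect', array([0.541 , 0.2391]), array([0.0541, 0.0538]), 37.3, 'mean', array([0.5419, 0.2379, 0.1097]), 'pca', np.float64(177.4), 'z95', np.float64(0.111))
recess (1860, 'rect', array([0.5405, 0.2377]), array([0.0377, 0.0376]), 23.0, 'mean', array([0.5408, 0.2364, 0.1015]), 'pca', np.float64(0.2), 'z95', np.float64(0.103))
hole (627, 'rect', array([0.5412, 0.2388]), array([0.0179, 0.017 ]), 37.4, 'mean', array([0.5419, 0.2379, 0.0753]), 'pca', np.float64(40.6), 'z95', np.float64(0.0846))
arm 3621 ((0.6087607145309448, 0.29094696044921875), (0.08650067448616028, 0.022273477166891098), 37.37670135498047)
```

View pics/w5.png

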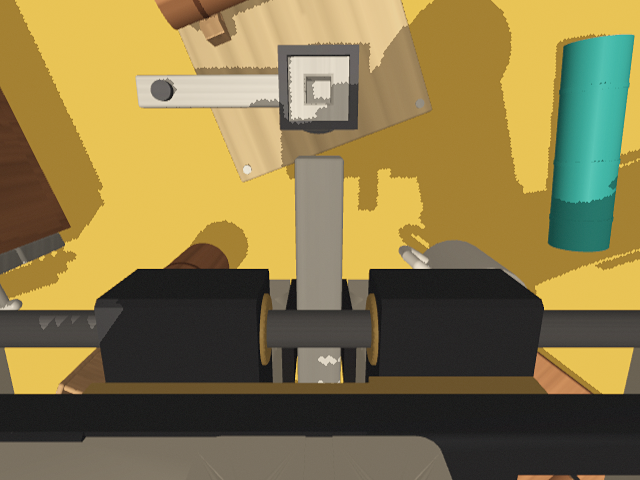

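The wrist view shows the hub at (318,87) with its socket at (320,90), the arm pointing left, and the held bar's end at (319,157). The socket is (0.5412,0.239), arm at 37.35°. I check the bar's place in the hand from the same picture.

```bash
python3 - <<'E'
from m import *
X=cloud(L('w5'))[140:300,270:370].reshape(-1,3); t=np.array([.4804,.3171]);l=X[:,:2]-t;a=np.radians(127.2)
e=np.array([-np.cos(a),-np.sin(a)]);n=np.array([-e[1],e[0]])
m=(X[:,2]>.25)&(X[:,2]<.29);u=l[m]@e;v=l[m]@n
print(m.sum(),np.median(X[m,2]),'end',np.percentile(u,[1,50,99.5]),'side',np.percentile(v,[1,99]), 'slope',np.degrees(np.polyfit(u,v,1)[0]))
print(cv2.minAreaRect(X[m,:2].astype(np.float32)))
E
```

```text
7490 0.2669729137175825 end [0.00948912 0.03628062 0.06106491] side [-0.01540874  0.01730133] slope -0.1896251336081377
((0.501974880695343, 0.2898726761341095), (0.03803524374961853, 0.05287113040685654), 36.79629898071289)
```

The bar sits within 1 mm of nominal in the hand. I move over the socket and go down in small steps.

```bash
python3 -m pendant '[[[25,-32,0,0,0,0.1],[50,-65,0,0,0,0.1],[60.1,-77.3,-10,0,0,0.1],[60.1,-77.3,-40,0,0,0.1],[60.1,-77.3,-60,0,0,0.1],[60.1,-77.3,-70,0,0,0.1],[60.1,-77.3,-74,0,0,0.1],[60.1,-77.3,-74,0,0,0.1],[60.1,-77.3,-74,0,0,0.1]]]'
python3 - <<'E'
from m import *
# lateral check of bar in hand vs nominal, free end only (w5)
X=cloud(L('w5'))[140:300,270:370].reshape(-1,3); t=np.array([.4804,.3171]);l=X[:,:2]-t;a=np.radians(127.2)
e=np.array([-np.cos(a),-np.sin(a)]);n=np.array([-e[1],e[0]]);u=l@e;v=l@n
m=(X[:,2]>.25)&(X[:,2]<.29)&(u>.045);print(np.percentile(v[m],[1,99]),'n',n)
E
```

```text
clock: 16.25
tool_pos: [0.5406, 0.2399, 0.1664]
orientation: [-179.9, 0.1, -142.7]
force: [-0.2, -0.4, -2.9]
opening: 0.0156
[-0.00713471  0.00847033] n [0.79652992 0.60459911]
```

```bash
python3 -m pendant '[[[-0.5,-0.4,-3,0,0,0],[-0.5,-0.4,-6,0,0,0],[-0.5,-0.4,-8,0,0,0],[-0.5,-0.4,-10,0,0,0],[-0.5,-0.4,-10,0,0,0]]]'
```

```text
clock: 16.88
tool_pos: [0.5396, 0.2391, 0.1553]
orientation: [-179.9, -0.0, -142.7]
force: [0.0, -0.3, -2.1]
opening: 0.0157
```

It is 6 mm in without any force. I continue down.

```bash
python3 -m pendant '[[[0,0,-4,0,0,0],[0,0,-8,0,0,0],[0,0,-12,0,0,0],[0,0,-12,0,0,0]]]'
python3 -m pendant '[[[0,0,-3,0,0,0],[0,0,-6,0,0,0],[0,0,-8.5,0,0,0],[0,0,-8.5,0,0,0]]]'
```

```text
clock: 17.38
tool_pos: [0.5395, 0.239, 0.143]
orientation: [-179.9, -0.0, -142.7]
force: [-0.2, 0.5, -1.8]
opening: 0.0157
clock: 17.88
tool_pos: [0.5396, 0.2391, 0.1348]
orientation: [-179.9, -0.0, -142.7]
force: [-0.5, -0.0, -2.2]
opening: 0.0157
```

```bash
python3 -m pendant '[[[0,0,-0.7,0,0,0],[0,0,-0.7,0,0,-4],[0,0,-0.7,0,0,-9],[0,0,-0.7,0,0,-15],[0,0,-0.7,0,0,-21],[0,0,-0.7,0,0,-27],[0,0,-0.7,0,0,-33],[0,0,-0.7,0,0,-36],[0,0,-0.7,0,0,-36]]]'
python3 -c "
from plant import *;o=get_obs();print(o['moment'],o['joint_pos'])"
```

```text
clock: 19.0
tool_pos: [0.5401, 0.2388, 0.1344]
orientation: [-179.9, 0.0, -178.7]
force: [3.2, -2.6, -4.3]
opening: 0.016
[-1.12972996 -1.17632595  0.0275073 ] [ 42.86603322  16.99778098 -17.40869153   0.10794818 -55.63541859
 -41.57875424]
```

```bash
python3 -m pendant '[[[0.3,-0.2,0,0,0,-5],[0.5,-0.4,0,0,0,-11],[0.5,-0.4,0,0,0,-17],[0.5,-0.4,0,0,0,-23],[0.5,-0.4,0,0,0,-29],[0.5,-0.4,0,0,0,-33],[0.5,-0.4,0,0,0,-33]]]'
python3 -c "
from plant import *;o=get_obs();print(o['moment'])"
python3 -m pendant '[[[0,0,0,0,0,-3],[0,0,0,0,0,-5],[0,0,0,0,0,-5]]]'
python3 -c "
from plant import *;o=get_obs();print(o['moment'])"
```

```text
clock: 19.88
tool_pos: [0.5406, 0.2385, 0.1344]
orientation: [-179.9, 0.0, 148.4]
force: [4.7, -4.1, -4.8]
opening: 0.0156
[-1.156427   -1.60261541  0.15233813]
clock: 20.25
tool_pos: [0.5407, 0.2385, 0.1344]
orientation: [-179.9, 0.0, 143.5]
force: [4.0, -4.1, -4.5]
opening: 0.0156
[-1.32093934 -1.81881371  0.03793819]
```

```bash
for i in 1; do python3 -m pendant '[[[0.3,-0.3,0,0,0,-2],[0.3,-0.3,0,0,0,-3],[0.3,-0.3,0,0,0,-3],[0.3,-0.3,0,0,0,-3]]]'; done
python3 - <<'E'
from m import *
print(get_obs()['moment'])
T=cloud(snap('top','t6'));S=cloud(snap('scene','s6'))
for X in(T,S):
  p=X.reshape(-1,3);d=np.hypot(p[:,0]-.541,p[:,1]-.2388);m=(p[:,2]>.085)&(p[:,2]<.102)&(d>.05)&(d<.135);q=p[m,:2]-[.541,.2388]
  print(m.sum(),np.degrees(np.median(np.arctan2(q[:,1],q[:,0]))),d[m].max() if m.sum() else 0)
E
```

```text
clock: 20.75
tool_pos: [0.5407, 0.2385, 0.1344]
orientation: [-180.0, 0.0, 140.4]
force: [3.9, -2.7, -4.9]
opening: 0.0157
[-1.18331363 -1.85021715  0.08851185]
60 -33.886344027317634 0.1339791466508824
232 -35.99725386159297 0.1320497957748286
```

View pics/s6.png

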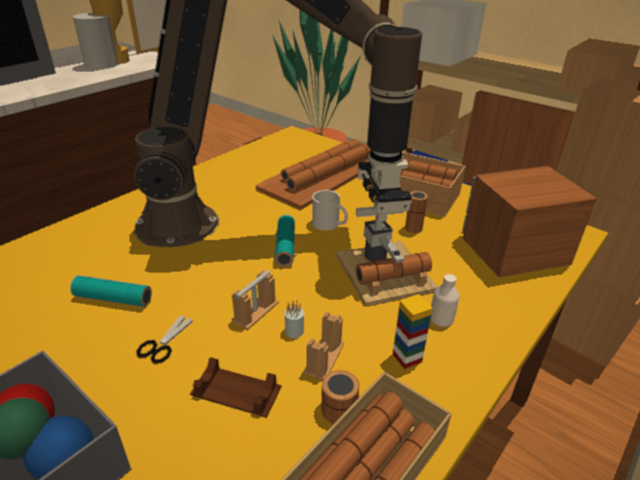

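The scene view shows the key standing in the hub at (380,235) with the arm swung over the stalk at (395,265). I press on to the stop a little further, then release.

```bash
python3 -m pendant '[[[0,0,0,0,0,-2],[0,0,0,0,0,-4],[0,0,0,0,0,-4],[0,0,0,0,0,-4]]]'
python3 -c "
from plant import *;o=get_obs();print(o['moment'])"
python3 -m pendant '[[[0,0,0,0,0,3],[0,0,0,0,0,4],[0,0,0,0,0,4]]]'
python3 -m pendant '[[[0,0,0,0,0,0],[0,0,0,0,0,0],[0,0,0,0,0,0],[0,0,0,0,0,0]]]' -0.3
python3 -m pendant '[[[0,0,8,0,0,0],[0,0,25,0,0,0],[0,0,60,0,0,0],[0,0,100,0,0,0],[-50,-60,130,0,0,0],[-80,-110,130,0,0,0],[-80,-110,130,0,0,0],[-80,-110,130,0,0,0]]]'
python3 - <<'E'
from m import *
print(get_obs()['clock'])
T=cloud(snap('top','t7'));S=cloud(snap('scene','s7'));W=cloud(snap('wrist','w7'))
for X in(T,S,W):
  p=X.reshape(-1,3);d=np.hypot(p[:,0]-.541,p[:,1]-.2388);m=(p[:,2]>.087)&(p[:,2]<.101)&(d>.05)&(d<.135);q=p[m,:2]-[.541,.2388]
  print('arm',m.sum(),np.degrees(np.median(np.arctan2(q[:,1],q[:,0]))),cv2.minAreaRect(q.astype(np.float32)) if m.sum()>9 else 0)
  print('key',rect(X,(.541,.2388),.075,.135,.18))
E
```

```text
clock: 21.35
tool_pos: [0.5407, 0.2384, 0.1345]
orientation: [-179.9, 0.0, 136.4]
force: [4.9, -3.5, -5.0]
opening: 0.0157
[-1.18801016 -1.76323623  0.61551541]
clock: 21.72
tool_pos: [0.5407, 0.2385, 0.1345]
orientation: [-180.0, 0.0, 140.3]
force: [3.9, -3.5, -3.4]
opening: 0.0158
clock: 22.22
tool_pos: [0.5404, 0.2386, 0.1345]
orientation: [-179.9, -0.0, 140.3]
force: [0.2, 0.0, 0.8]
opening: 0.05
clock: 23.22
tool_pos: [0.4605, 0.128, 0.2662]
orientation: [179.9, 0.0, 140.3]
force: [0.6, -0.6, -0.3]
opening: 0.0568
23.225
arm 6 -29.595409210867626 0
key (125, 'rect', array([0.5652, 0.2671]), array([0.0402, 0.0163]), 50.9, 'mean', array([0.5651, 0.2673, 0.1607]), 'pca', np.float64(52.2), 'z95', np.float64(0.166))
arm 219 -36.996267177882736 ((0.07495250552892685, -0.05228044092655182), (0.023760732263326645, 0.08371063321828842), 57.04351043701172)
key (463, 'rect', array([0.5396, 0.2355]), array([0.1213, 0.0233]), 52.0, 'mean', array([0.5415, 0.2321, 0.1556]), 'pca', np.float64(50.4), 'z95', np.float64(0.1635))
arm 973 -33.86589429380397 ((0.05904173478484154, -0.037905316799879074), (0.022924067452549934, 0.04250622168183327), 57.88644027709961)
key (765, 'rect', array([0.5176, 0.2101]), array([0.0296, 0.0157]), 50.3, 'mean', array([0.5176, 0.21  , 0.1618]), 'pca', np.float64(50.3), 'z95', np.float64(0.1628))
```

View pics/w7.png

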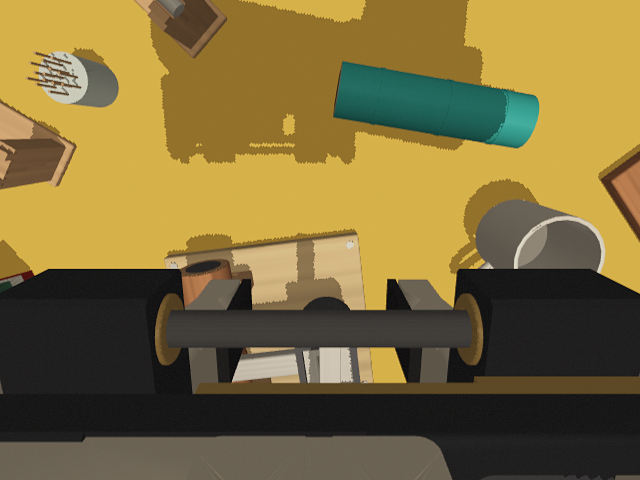

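The stop was felt (0.62 N m), and the arm reads -32.1° and -33.0° against -32.5° for square. The wrist view shows the bar at (330,365) and arm at (265,365) behind the gripper. The key's top is at 0.1625, where 0.162 means fully seated. Last I check the stalk and that things are at rest, then hand in.

```bash
python3 -m pendant '[[[0,0,0,0,0,0],[0,0,0,0,0,0],[0,0,0,0,0,0],[0,0,0,0,0,0]]]'
python3 - <<'E'
from m import *
from scipy.optimize import least_squares
c=np.array([.633,.176]);a=np.radians(-32.5);R=np.array([[np.cos(a),np.sin(a)],[-np.sin(a),np.cos(a)]])
S=cloud(snap('scene','s8'));p=S.reshape(-1,3);l=(p[:,:2]-c)@R.T
m=(abs(l[:,0])<.04)&(abs(l[:,1])<.12)&(abs(l[:,1])>.018)&(p[:,2]>.05)&(p[:,2]<.083);l=l[m];z=p[m,2]
print(m.sum(),least_squares(lambda x:np.hypot(l[:,0]-x[0]-x[1]*l[:,1],z-x[2])-.025,[0,0,.055],loss='soft_l1',f_scale=.002).x.round(4),np.percentile(l[:,1],[.5,99.5]))
print('key',rect(S,(.541,.2388),.075,.135,.18)); print(close_job())
E
```

```text
clock: 23.88
tool_pos: [0.4605, 0.1285, 0.2642]
orientation: [-179.9, -0.0, 140.3]
force: [-0.7, -0.7, 0.1]
opening: 0.0569
1124 [-0.0024 -0.0022  0.0552] [-0.09267873  0.08783785]
key (456, 'rect', array([0.5391, 0.2354]), array([0.1217, 0.0239]), 50.8, 'mean', array([0.5415, 0.2321, 0.1559]), 'pca', np.float64(50.8), 'z95', np.float64(0.1637))
the job is handed in; nothing more can be done
None
```

The stalk lies in the jig's vee blocks, let go. The square key stands in the clamp socket, turned clockwise to the stop with the arm across the stalk. I handed the job in at 23.9 s; no verdict is reported.

Last checks:
- **Stalk:** about 2.4 mm across and 2.4 mm along from my estimate of the seat, axis height 55.2 mm, angle error about 0.1°.
- **Clamp arm:** within about 0.5° of square in two views. The stop was felt at 0.62 N m.
- **Key:** bar top at 162.5 mm from the wrist camera, where 162 mm means fully seated. That is about 27 mm deep.
- **Robot:** clear of everything when handed in.

Readings that disagreed:
- **Arm angle:** the median-angle estimate gave -30 to -37° where -32.5° is square. It came from few, one-sided points, so I relied on the rectangle fits instead.
- **Key centre:** the scene camera put the key's bar 2–4 mm from the socket centre. Its points were also one-sided, and the key went in without any force, so I did not act on it.
- **Side force:** the key showed up to about 6 N sideways while turning, small against the limits.

I did not measure the bystanders again after the moves. The pictures show none of them disturbed.

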